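Close the wiring box and lock its cover screw

TASK

Close the raised cover of the metal wiring box on the machine's control cart, then take the screwdriver from its rack and lock the cover: seat the blade in the slot of the spring-loaded screw, press the screw down and keep it pressed while turning it clockwise a good quarter turn to its stop, then let it spring back up so that it stays locked. Turn the screw with the screwdriver only, finally hang the screwdriver back upright in its rack, and leave the other things on the cart where they are.

Things in the scene. Friction and masses are not known exactly. Their poses are not given: they have to be found in the camera images.
- wiring_box: Open-topped grey metal box fixed to the cart, 130 (x) by 160 (y) by 60 high; low fixing ears reach 99 to either side in y. Origin: centre of its underside, on the cart top. x points from the cover's free edge to the hinge (away from the robot, yaw varies), z up. The cover's hinge line runs along y at x = +65, z = 60. The shut cover's top is 66 above the cart top.
- lid (a joint): The cover's hinge angle, rad: 0 = shut, flat on the box; up to 1.2 = raised. Its free edge (the side nearer the robot) rises and swings over towards the hinge. Cover: grey metal plate 6 thick, 134 by 164. Stiff friction hinge: the cover stays where it is left, and shuts under a push of about 2 to 5 N downward on its top face.
- lid_edge (a point): Middle of the cover's free edge, on its top face, 130 from the hinge line; moves with the cover (x towards the hinge, z out of the top face).
- screw_head: Steel lock screw in the cover: round head 26 wide, its top 13 above the cover's top face (79 above the cart when shut), on the centre line, 100 from the hinge. Origin: centre of the head's top; x along the screwdriver slot, z out of the cover. Slot 16 long, 5.4 wide, ends closed, flat bottom 5.5 below the head's top, long edges bevelled to a mouth about 10 wide.
- screw_press (a joint): How far the screw is pressed down, m: 0 = up, 0.006 = bottom. Spring: about 3 N to start, 9 N at the bottom.
- screw_turn (a joint): Angle of the screw, rad, grows clockwise from above, stops at 0 and 1.5. At 0 the slot is parallel to the box's x. Press-and-turn lock: with the screw up it cannot pass from about 0.4 to 1.2; pressed 3.5 mm or more it turns freely (0.02 N m); past 1.2 it springs up when released and is locked. Released between, it stays caught down.
- driver: Stubby flat-blade screwdriver, about 130 g. Black square handle 26 by 26 (flats face x and y), from 6 to 76 above the origin; below it a round guard 40 wide, 6 thick, resting on the rack. Origin: centre of the guard's underside, z up to the handle's end. Steel shank 8 wide down to a flat blade, 12 wide (along x), 2.8 thick (along y).
- driver_tip (a point): Middle of the blade's end, 80 below the driver's origin on its axis.
- rack: Dark steel tool rack, fixed to the cart: a 90 by 90 top plate, 8 thick, on two side walls (at y = +-42), open in x, with one round hole of 22 to 23 diameter in the middle of the top. Origin: centre of its underside; top 100 above the cart top.
- rack_hole (a point): Centre of the rack's hole, at the top face, 100 above the cart top.
- tape_measure: Blue tape measure, 66 by 36 by 60 high; origin centre of its underside. Leave alone.
- water_bottle: Clear bottle, 62 diameter, 190 high; origin centre of its underside. Leave alone.
- stone_offcut: Stone offcut, 70 by 110 by 30 high; origin centre of its underside. Leave alone.
- mouse: Grey computer mouse, 62 by 100 by 28 high; origin centre of its underside. Leave alone.
Not all that is in view belongs to the job. There is more than one size of the rack; the one meant has the size given above.

How it is judged:
By the outcome, as a careful person would: the job done as asked, in the order asked, and still so for the second after the job is handed in, with the robot touching nothing.
It also fails if it takes over 64 s, if anything falls off the work surface, if the arm or the gripper's body presses on something with over 40 N, if the wrist force passes 120 N, or if a joint passes its speed limit or range.

ROBOT

A 6-joint arm with a two-finger parallel gripper is mounted at the origin on the work surface. World frame = base frame: x ahead of the robot, y to its left, z up, the work surface at z = 0. Lengths are in m, angles in rad, forces in N, time in s.
With the tool pointing down it reaches from about 0.275 to 0.85 m from the base axis. Payload 5.2 kg.
Tool frame: the origin (TCP) lies on the centre line of the jaws, within the pads' length; the fingertips stand 11 mm ahead of it and the grasp point (between the pads) lies 8 mm behind it; z points along the fingers, y is the line along which they close (so a half turn about z gives the same grasp; the last joint's range is limited). The gripper opens to 85 mm and grips with 20 to 120 N. Pads are 22 mm wide; open, the fingers measure 114 mm over their backs; the gripper's body (76 mm by 85 mm) begins 54 mm behind the grasp point. The pads swing forward as they close: fully open they stand 13 mm farther back than shut.
Start: joints at [-1.4, 0.259, 1.535, -0, 1.348, -0.203], TCP at [0.201, -0.512, 0.242] pointing down, gripper open.
Joint ranges: [-3.14, 3.14], [-0.91, 2.08], [0.19, 2.58], [-1.22, 4.36], [0.22, 2.71], [-3.12, 3.12]. Speed limits (rad/s): [2.57, 2.57, 3.14, 3.14, 3.14, 3.14].

INTERFACE

Orientations are given as a unit quaternion [x, y, z, w].
In Python, from rig import monitor, eyes, workorder, spotter gives the robot as it stands.
- The arm moves only by the tool move_arm, never from a script. Its argument "targets" is a list of rows, each a list of 6 numbers: the shift along the tool's x, y, z in mm, then the turn, a rotation vector about the tool's x, y, z in rad. In form: [[tx, ty, tz, wx, wy, wz], ...]. A call has 1 to 20 rows; each row is the pose to reach, as a shift and turn from the pose commanded when the call began, along the tool's axes at that moment; what a row does not reach only later rows make up. A row lasts 1/8 s, in which the tool goes at most 62.5 mm and 10.7 degrees, less where a joint would pass 70% of its speed; a pose out of reach is approached as far as the arm can. A call with a gripper value outside its range is refused whole. "claw" is the opening, from 0 (shut) to 1 (fully open), set as the call begins (left out, the last holds). The fingers move at their own pace and stop on an object; "squeeze" is the grip in N (left out, the last holds). Time passes only in rows, so rows that repeat a pose let the fingers close. It gives the time, the measured TCP pose, the force, the opening and the grip force at its end, in the units of the state.
- monitor.get_state(): the state, without advancing time (a new reading comes with each control period).
- eyes.grab_frame(name): name is "scene" or "top"; returns a dict with "color" (400x640x3 uint8, red, green, blue), "fx", "fy", "cx", "cy" (pixels), "R" (3x3) and "t" (3): a world point X has camera coordinates R X + t. Camera axes: x right, y down, z forward; pixel columns grow to the right and rows downward; lengths in m; the calibration is good to about 2 mm. A picture is of the moment at which its call begins. There is no depth.
- workorder.close_job(): hands the job in; it is judged then, once.
Trained networks look in a picture, given as the dict that the camera call returned (one of the last four; its "shot" number tells which), for a name from the list of things; names that differ only in an ending like _2 or _b are one class to them, and where a whole thing is asked for, a point or a joint stands for the part that bears it (a point fixed in the world has none). Each returns a list of dicts, best first, with "conf" (0 to 1); they miss things now and then, are a little off and sometimes report something else, mostly with a low value. They report only what shows in the picture. A call takes as long as a camera call. They do not tell look-alikes from the thing itself.
- spotter.recognise(picture, name): "centre" ([column, row] as shares, 0 to 1, of the picture: columns of its width, rows of its height, amid what is visible of it).
The state is a dict: "t": time; "joints": joint angles; "dq": joint speeds; "joint_torque": joint torques, N m; "tcp_pos": TCP position; "eef_rot": TCP orientation; "force": force on the tool from outside, world axes, zero at the start; "moment": the same for the moment, N m; "grip_width": finger opening in m; "grasp_force": force on a finger pad.
Only numpy, scipy, OpenCV 4.12 (cv2) and the standard library are available. Lean on these libraries where they do the work, as an engineer would, in place of code of your own. Each camera call takes 0.05 s, during which the arm holds its last target. There are 200 camera calls.

## Working session

There is one attempt and no reset: what is moved stays moved. The work goes in short steps, Python scripts to look and compute and a tool call to move; the robot and the scene stay as the last step left them, time stands still between calls to the robot, and variables do not carry over. Pictures are saved under pics/ and viewed, at most 14 in all, crops included, and the job is handed in when it is done.

Besides the shell and the picture viewer there is one more tool, called after "Emit:" as name([rows], argument=value, ...), one row to a line, values as JSON. move_arm: Moves the arm, as the interface text tells. Its arguments: {"type":"object","properties":{"targets":{"type":"array"},"claw":{"type":"number"},"squeeze":{"type":"number"}},"required":["targets"]}

```bash
ls; mkdir -p pics; cat > h.py <<'E'
import numpy as np,cv2
from scipy.spatial.transform import Rotation as Ro
from rig import monitor,eyes,workorder,spotter
def proj(f,X):
    c=f["R"]@np.array(X,float)+f["t"]; return np.array([f["fx"]*c[0]/c[2]+f["cx"],f["fy"]*c[1]/c[2]+f["cy"]])
def ray(f,p):
    R=np.array(f["R"]);o=-R.T@np.array(f["t"]);d=R.T@np.array([(p[0]-f["cx"])/f["fx"],(p[1]-f["cy"])/f["fy"],1]);return o,d/np.linalg.norm(d)
def atz(f,p,z):
    o,d=ray(f,p);return o+d*(z-o[2])/d[2]
def tri(rs):
    A=sum(np.eye(3)-np.outer(d,d) for o,d in rs);b=sum((np.eye(3)-np.outer(d,d))@o for o,d in rs);return np.linalg.solve(A,b)
def save(f,n,crop=None,s=1):
    im=f["color"][:,:,::-1]
    if crop: im=im[crop[1]:crop[3],crop[0]:crop[2]]
    cv2.imwrite("pics/"+n,cv2.resize(im,None,fx=s,fy=s,interpolation=cv2.INTER_CUBIC))
E
python3 - <<'E'
from h import *
import pickle
np.set_printoptions(precision=4,suppress=True)
s=monitor.get_state();print(s)
F={}
for n in("scene","top"):
    f=eyes.grab_frame(n);F[n]=f;save(f,n+"1.png")
    print(n,f["fx"],f["cx"],f["cy"],-np.array(f["R"]).T@f["t"],np.array(f["R"])[2])
    for o in("wiring_box","lid","lid_edge","screw_head","driver","driver_tip","rack","rack_hole","tape_measure"):
        print(n,o,[(np.round(np.array(d["centre"])*[640,400],1),round(d["conf"],2)) for d in spotter.recognise(f,o)[:4]])
pickle.dump(F,open("F1.pkl","wb"))
E
```

```text
pics
{'t': 0.0, 'joints': array([-1.3998,  0.2593,  1.5361, -0.    ,  1.348 , -0.2028]), 'dq': array([-0.0005,  0.002 ,  0.0007,  0.0026, -0.0004,  0.0007]), 'joint_torque': array([  0.0003, -44.6031, -29.0571,  -0.0002,   0.0117,   0.    ]), 'tcp_pos': array([ 0.2007, -0.5115,  0.2415]), 'eef_rot': array([ 0.9826,  0.1858, -0.    , -0.0009]), 'force': array([-0.0872,  0.2199, -0.0566]), 'moment': array([ 0.0305, -0.0065,  0.0873]), 'grasp_force': 0.0, 'grip_width': 0.08547682414049303}
scene 381.20396937099395 314.4462606468791 197.1757098073007 [1.1298 0.385  0.8325] [-0.5662 -0.3357 -0.7528]
scene wiring_box [(array([227.7, 165.1]), 0.81)]
scene lid [(array([217.1, 153.7]), 0.55)]
scene lid_edge []
scene screw_head [(array([217.6, 143.7]), 0.38)]
scene driver [(array([388.3, 201.5]), 0.97), (array([218.5, 140. ]), 0.49)]
scene driver_tip [(array([385.2, 201.2]), 0.62)]
scene rack [(array([447.9, 246.6]), 0.96), (array([380.9, 222.4]), 0.92), (array([417.2, 199.2]), 0.55)]
scene rack_hole [(array([419.4, 197.5]), 0.74), (array([379.1, 224.5]), 0.71)]
scene tape_measure [(array([328.2, 166.3]), 0.94), (array([248.3, 239.9]), 0.24)]
top 456.2634681357251 326.00331303550263 208.04470149693364 [0.3414 0.0508 1.3003] [ 0.1789  0.0285 -0.9834]
top wiring_box [(array([445.6, 209.1]), 0.9)]
top lid [(array([454.4, 200.9]), 0.79), (array([266.3, 220.2]), 0.3)]
top lid_edge [(array([453.5, 198.6]), 0.59), (array([267.2, 219.5]), 0.44)]
top screw_head [(array([359.4, 272.5]), 0.59)]
top driver [(array([267.2, 221.7]), 0.63)]
top driver_tip [(array([267.9, 219.4]), 0.71)]
top rack [(array([209.4, 224. ]), 0.92), (array([257.4, 271.2]), 0.82), (array([275.9, 228.5]), 0.59)]
top rack_hole [(array([211.6, 219.4]), 0.91), (array([256.6, 275.1]), 0.88), (array([274.6, 228. ]), 0.75)]
top tape_measure [(array([359.4, 272.5]), 0.78), (array([292.1, 146.9]), 0.29)]
```

View pics/scene1.png

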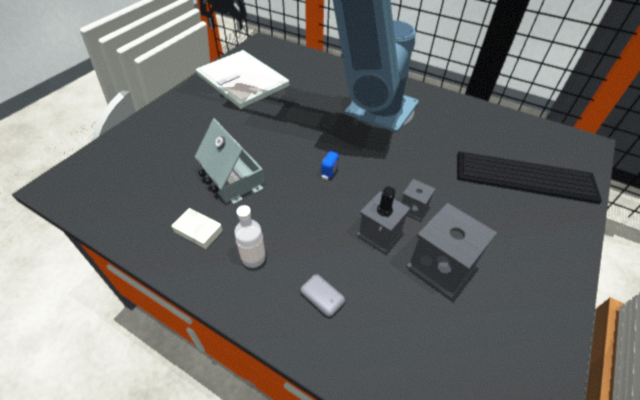

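View pics/top1.png

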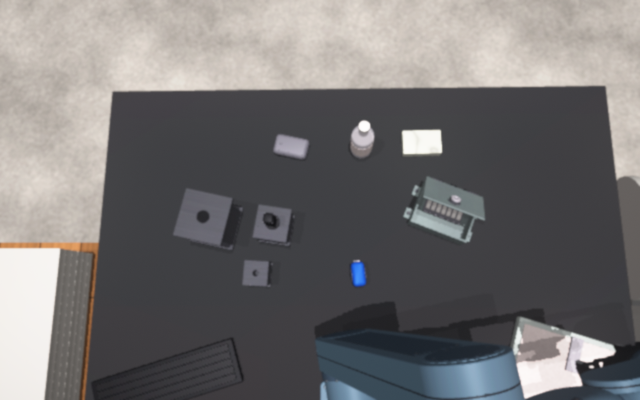

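The scene view shows a large rack (455,240), a medium rack holding the driver (383,215) and a small rack (418,195). In the top view these are at (205,218), (272,223) and (257,272). The open box is at (228,165) in the scene view and (445,209) in the top view. The medium rack spans about 36 px at about 380 px/m, roughly 90 mm, so it's the one I want. I'll check that in a close crop.

```bash
cat >> h.py <<'E'
def tile(f,x0,y0,w,h,s,step=10):
    im=cv2.resize(f["color"][y0:y0+h,x0:x0+w,::-1],None,fx=s,fy=s,interpolation=cv2.INTER_CUBIC)
    im=cv2.convertScaleAbs(im,alpha=1.5,beta=15)
    for x in range(x0,x0+w,step): cv2.line(im,((x-x0)*s,0),((x-x0)*s,6),(0,255,255),1);cv2.putText(im,str(x),((x-x0)*s,16),0,.35,(0,255,255),1)
    for y in range(y0,y0+h,step): cv2.line(im,(0,(y-y0)*s),(6,(y-y0)*s),(0,255,255),1);cv2.putText(im,str(y),(8,(y-y0)*s+4),0,.35,(0,255,255),1)
    return im
E
python3 - <<'E'
from h import *
import pickle
F=pickle.load(open("F1.pkl","rb"))
a=tile(F["top"],400,170,100,75,4);b=tile(F["top"],240,195,100,75,4)
c=tile(F["scene"],185,115,100,75+15,4)[:300+60];d=tile(F["scene"],340,180,100,75+15,4)[:360]
a=np.hstack([a,b]);c=np.hstack([c,d]);im=np.vstack([a,c])[:600]
im=np.vstack([a[:290],c[:310+0]]) if 0 else np.vstack([a,c])
cv2.imwrite("pics/m1.png",im[:,:]);print(im.shape)
cv2.imwrite("pics/m1a.png",np.vstack([a[:,:400],c[:,:400]])[:600] if 0 else np.vstack([a[:260+40],c])[0:600])
E
```

```text
(660, 800, 3)
```

View pics/m1a.png

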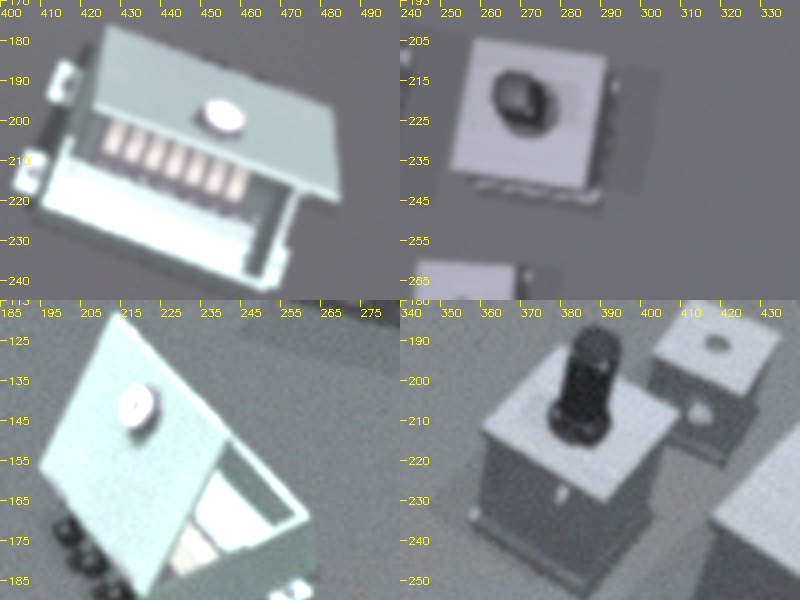

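```bash
cat > fit.py <<'E'
from h import *
import pickle
from scipy.optimize import least_squares
np.set_printoptions(precision=4,suppress=True)
F=pickle.load(open("F1.pkl","rb"));T,S=F["top"],F["scene"]
pt=lambda u,v:np.array([400+(u+.5)/4-.5,170+(v+.5)/4-.5])
pr=lambda u,v:np.array([240+(u-400+.5)/4-.5,195+(v+.5)/4-.5])
ps=lambda u,v:np.array([185+(u+.5)/4-.5,115+(v-300+.5)/4-.5])
pq=lambda u,v:np.array([340+(u-400+.5)/4-.5,180+(v-300+.5)/4-.5])
# rack: fit x,y,z,yaw,size
tr=[pr(475,38),pr(606,57),pr(585,188),pr(450,170)]
# top-view order: up-left(+x+y), up-right(+x,-y), low-right(-x,-y), low-left(-x,+y)
sr=[pq(607,502),pq(482,424),pq(563,345),pq(678,410)]
def rk(p): 
    c,s=np.cos(p[3]),np.sin(p[3]);h=p[4]/2
    return [np.array([p[0]+c*a*h-s*b*h,p[1]+s*a*h+c*b*h,p[2]]) for a,b in((1,1),(1,-1),(-1,-1),(-1,1))]
f=lambda p:np.concatenate([proj(T,X)-q for X,q in zip(rk(p),tr)]+[proj(S,X)-q for X,q in zip(rk(p),sr)])
r=least_squares(f,[.4,.2,.1,0,.09]);print("rack",r.x,np.abs(r.fun).max(),r.fun.reshape(-1,2).round(1).tolist())
for a,b in zip(tr,sr):print(tri([ray(T,a),ray(S,b)]))
def bx(p,P):
    c,s=np.cos(p[2]),np.sin(p[2]);return np.array([p[0]+c*P[0]-s*P[1],p[1]+s*P[0]+c*P[1],P[2]])
def lid(p,u,y,h):
    c,s=np.cos(p[3]),np.sin(p[3]);return bx(p,(.065-u*c+h*s,y,.06+u*s+h*c))
obs=[(T,(-.004,.082),pt(108,28)),(T,(-.004,-.082),pt(335,108)),(T,(.13,-.082),pt(340,200)),(T,(.13,.082),pt(95,105)),
(S,(-.004,-.082),ps(40,465)),(S,(-.004,.082),ps(148,595)),(S,(.13,-.082),ps(115,312)),(S,(.13,.082),ps(230,435))]
f=lambda p:np.concatenate([proj(fr,lid(p,u,y,.006))-q for fr,(u,y),q in obs])
r=least_squares(f,[.4,-.2,0,.9]);p=r.x;print("box",p,r.fun.reshape(-1,2).round(1).tolist())
print("screw px",proj(T,lid(p,.1,0,.019)),proj(S,lid(p,.1,0,.019)),"obs",pt(223,115),ps(136,410))
print("rim",proj(T,bx(p,(-.065,.08,.06))),pt(40,205),proj(S,bx(p,(-.065,.08,.06))),ps(308,517))
print("lid edge",lid(p,.13,0,.006),"screw shut",bx(p,(-.035,0,.079)))
E
python3 fit.py
```

```text
rack [ 0.5206  0.2296  0.099  -0.1464  0.0893] 1.1046872290010583 [[0.2, 0.0], [0.1, -0.1], [-0.0, 0.0], [0.7, -0.3], [-0.1, -0.4], [0.3, 0.5], [-0.3, -0.3], [1.1, 0.3]]
[0.5716 0.2679 0.0981]
[0.5581 0.1785 0.1004]
[0.4699 0.1924 0.0981]
[0.4828 0.2797 0.0995]
box [ 0.5588 -0.2423 -0.3798  0.8921] [[-0.1, -0.6], [-0.2, 0.5], [0.8, -0.2], [-0.3, 0.0], [0.1, 0.4], [-0.5, 0.6], [0.1, -0.6], [0.6, -0.5]]
screw px [456.2937 198.2889] [219.035 140.286] obs [455.375 198.375] [218.625 142.125]
rim [410.285  221.7042] [409.625 220.875] [263.3791 167.6149] [261.625 168.875]
lid edge [ 0.5477 -0.2378  0.165 ] screw shut [ 0.5263 -0.2293  0.079 ]
```

```bash
cat >> h.py <<'E'
def rel(P,yaw,s=None):
    """world TCP pos (down-pointing) & tool-x yaw -> row"""
    s=s or monitor.get_state();R=Ro.from_quat(s["eef_rot"])
    t=R.inv().apply(np.array(P)-s["tcp_pos"])*1000
    g=Ro.from_matrix(np.array([[np.cos(yaw),np.sin(yaw),0],[np.sin(yaw),-np.cos(yaw),0],[0,0,-1]]))
    return np.round(np.r_[t,(R.inv()*g).as_rotvec()],3)
E
cat >> fit.py <<'E'
if __name__=="__main__":
    yaw=p[2]
    print("yaw now",monitor.get_state()["eef_rot"])
    for th in(1.1,.89,.7,.5,.3,.15,.05,0,-.03):
        q=p.copy();q[3]=th;c=lid(q,.122,.045,.006);X=c+.011*np.array([np.cos(yaw),np.sin(yaw),0]);X[2]+=.011
        print(th,X,rel(X,yaw))
E
python3 fit.py | tail -10
```

```text
yaw now [ 0.9826  0.1858 -0.      0.    ]
1.1 [ 0.5997 -0.2101  0.1824] [ 481.537 -135.434   59.855    0.       0.       0.754]
0.89 [ 0.5791 -0.2019  0.1696] [ 465.395 -150.58    72.725    0.       0.       0.754]
0.7 [ 0.563  -0.1955  0.1542] [ 452.765 -162.43    88.121    0.       0.       0.754]
0.5 [ 0.5493 -0.19    0.1348] [ 442.014 -172.518  107.55     0.       0.       0.754]
0.3 [ 0.5395 -0.1861  0.1128] [ 434.293 -179.764  129.52     0.       0.       0.754]
0.15 [ 0.5349 -0.1842  0.0952] [ 430.679 -183.155  147.141    0.       0.       0.754]
0.05 [ 0.5332 -0.1836  0.0831] [ 429.357 -184.396  159.215    0.       0.       0.754]
0 [ 0.5328 -0.1834  0.077 ] [ 429.027 -184.705  165.305    0.       0.       0.754]
-0.03 [ 0.5327 -0.1834  0.0733] [ 428.936 -184.791  168.968    0.       0.       0.754]
```

Emit:
move_arm([
  [465, -150, 10, 0, 0, 0.754],
  [465, -150, 10, 0, 0, 0.754],
  [465, -150, 10, 0, 0, 0.754],
  [465, -150, 10, 0, 0, 0.754],
  [465, -150, 10, 0, 0, 0.754],
  [465, -150, 10, 0, 0, 0.754],
  [465, -150, 10, 0, 0, 0.754],
  [465, -150, 10, 0, 0, 0.754],
  [465, -150, 10, 0, 0, 0.754],
  [465, -150, 10, 0, 0, 0.754],
  [465, -150, 10, 0, 0, 0.754],
  [465, -150, 10, 0, 0, 0.754],
  [465, -150, 10, 0, 0, 0.754],
  [465, -150, 10, 0, 0, 0.754],
], claw=0, squeeze=30)

```text
t: 2.75
tcp_pos: [0.5787, -0.2031, 0.2325]
eef_rot: [0.982, -0.189, 0.0, 0.0]
force: [-0.3, -0.8, 0.1]
grip_width: -0.0001
grasp_force: 0.0
```

```bash
python3 fit.py | tail -9; python3 -c "
from h import *
s=monitor.get_state();print(s['t'],s['tcp_pos'],s['joints'],s['grip_width'])"
```

```text
1.1 [ 0.5997 -0.2101  0.1824] [22.075 -1.347 50.057  0.    -0.    -0.001]
0.89 [ 0.5791 -0.2019  0.1696] [-0.062 -1.317 62.922  0.    -0.    -0.001]
0.7 [ 0.563  -0.1955  0.1542] [-17.385  -1.293  78.314   0.     -0.     -0.001]
0.5 [ 0.5493 -0.19    0.1348] [-32.133  -1.273  97.738   0.     -0.     -0.001]
0.3 [ 0.5395 -0.1861  0.1128] [-42.727  -1.259 119.706   0.     -0.     -0.001]
0.15 [ 0.5349 -0.1842  0.0952] [-47.686  -1.253 137.326   0.     -0.     -0.001]
0.05 [ 0.5332 -0.1836  0.0831] [-49.503  -1.251 149.4     0.     -0.     -0.001]
0 [ 0.5328 -0.1834  0.077 ] [-49.957  -1.25  155.49    0.     -0.     -0.001]
-0.03 [ 0.5327 -0.1834  0.0733] [-50.083  -1.25  159.152   0.     -0.     -0.001]
2.75 [ 0.5786592  -0.20313407  0.23250124] [-5.19270745e-01  3.78172408e-01  1.39022097e+00  2.32009540e-06
  1.37296956e+00  1.43267250e+00] -0.00011235987328748788
```

Emit:
move_arm([
  [5, -1, 55, 0, 0, 0],
  [0, -1, 63, 0, 0, 0],
  [-9, -1, 70, 0, 0, 0],
  [-17, -1, 78, 0, 0, 0],
  [-25, -1, 88, 0, 0, 0],
  [-32, -1, 98, 0, 0, 0],
  [-38, -1, 109, 0, 0, 0],
  [-43, -1, 120, 0, 0, 0],
  [-46, -1, 129, 0, 0, 0],
  [-48, -1, 137, 0, 0, 0],
  [-49, -1, 144, 0, 0, 0],
  [-50, -1, 150, 0, 0, 0],
  [-50, -1, 153, 0, 0, 0],
  [-50, -1, 155, 0, 0, 0],
])

```text
t: 4.5
tcp_pos: [0.5327, -0.1829, 0.0771]
eef_rot: [0.982, -0.189, -0.0, -0.0]
force: [-1.4, 0.3, 1.2]
grip_width: -0.0001
grasp_force: 0.6
```

Emit:
move_arm([
  [0, 0, 2, 0, 0, 0],
  [0, 0, 3, 0, 0, 0],
  [0, 0, 4, 0, 0, 0],
  [0, 0, 4, 0, 0, 0],
])

```text
t: 5.0
tcp_pos: [0.5328, -0.1829, 0.0764]
eef_rot: [0.982, -0.189, 0.0, 0.0]
force: [-9.7, 3.5, 24.7]
grip_width: -0.0001
grasp_force: 12.2
```

Emit:
move_arm([
  [0, 0, -60, 0, 0, 0],
  [0, 0, -120, 0, 0, 0],
  [-60, -40, -170, 0, 0, 0],
  [-120, -80, -170, 0, 0, 0],
  [-190, -120, -170, 0, 0, 0],
  [-190, -120, -170, 0, 0, 0],
  [-190, -120, -170, 0, 0, 0],
], claw=1)

```text
t: 5.88
tcp_pos: [0.3991, 0.0012, 0.2438]
eef_rot: [0.982, -0.187, 0.0, -0.0]
force: [0.5, -1.0, 0.5]
grip_width: 0.0853
grasp_force: 0.0
```

```bash
python3 - <<'E'
from h import *
import pickle
F={n:eyes.grab_frame(n) for n in("scene","top")}
pickle.dump(F,open("F2.pkl","wb"))
S,T=F["scene"],F["top"]
a=tile(T,410,170,80,60,5);b=tile(T,245,195,64,60,5)
c=tile(S,185,115,80,60,5);d=tile(S,360,175,64,60,5)
im=np.vstack([np.hstack([a,b]),np.hstack([c,d])]);cv2.imwrite("pics/m2.png",im);print(im.shape)
for n in F:
  for o in("screw_head","driver","lid_edge"): print(n,o,[(np.round(np.array(d["centre"])*[640,400],1),round(d["conf"],2)) for d in spotter.recognise(F[n],o)[:3]])
E
```

```text
(600, 720, 3)
scene screw_head [(array([237.6, 158.4]), 0.56)]
scene driver [(array([384.7, 200.6]), 0.72)]
scene lid_edge [(array([227.2, 160.5]), 0.9)]
top screw_head [(array([443.7, 219.9]), 0.48)]
top driver [(array([267.4, 223.5]), 0.59)]
top lid_edge [(array([446. , 209.7]), 0.84)]
```

View pics/m2.png

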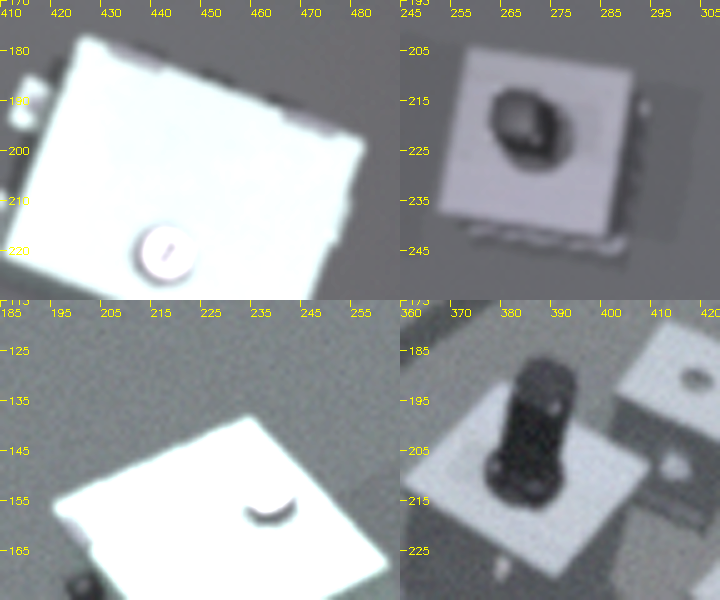

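```bash
python3 - <<'E'
from h import *
import pickle
np.set_printoptions(precision=4,suppress=True)
F=pickle.load(open("F2.pkl","rb"));S,T=F["scene"],F["top"]
sc=np.array([.5263,-.2293,.079]);print("screw pred",proj(T,sc),proj(S,sc),"tri",tri([ray(T,(442.6,220.0)),ray(S,(238.4,155.0))]), atz(T,(442.6,220),.079))
def enh(f,x0,y0,w,h,s):
    im=f["color"][y0:y0+h,x0:x0+w,::-1].astype(float)/255
    im=np.clip(im**.5*1.5-.15,0,1)*255
    g=cv2.resize(im.astype(np.uint8),None,fx=s,fy=s,interpolation=cv2.INTER_CUBIC)
    for x in range(x0,x0+w,5): cv2.putText(g,str(x),((x-x0)*s,10),0,.35,(0,255,255),1);cv2.line(g,((x-x0)*s+s//2,12),((x-x0)*s+s//2,18),(0,255,255))
    for y in range(y0,y0+h,5): cv2.putText(g,str(y),(0,(y-y0)*s+12),0,.35,(0,255,255),1);cv2.line(g,(22,(y-y0)*s+s//2),(28,(y-y0)*s+s//2),(0,255,255))
    return g
a=enh(T,254,206,30,32,15);b=enh(S,371,182,28,32,15)
cv2.imwrite("pics/m3.png",np.hstack([a,b])[:,:800]);print(a.shape)
E
```

```text
screw pred [443.3345 221.2101] [239.406  151.9373] tri [ 0.5312 -0.23    0.0703] [ 0.5296 -0.2275  0.079 ]
(480, 450, 3)
```

View pics/m3.png

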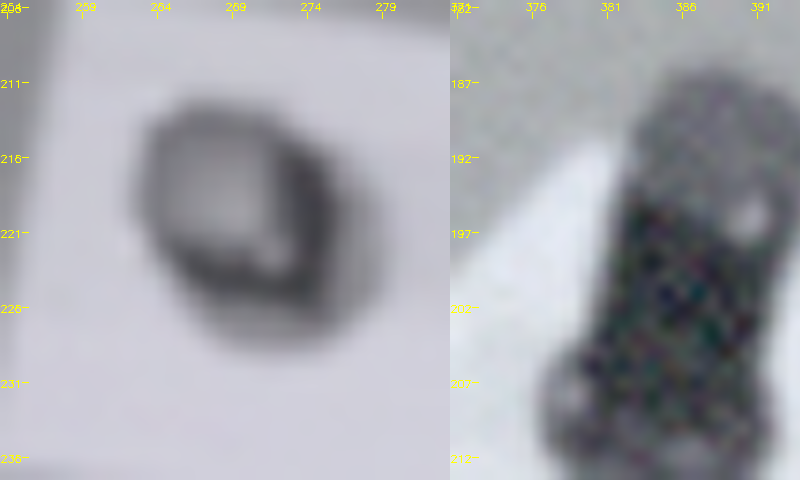

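```bash
cat > drv.py <<'E'
from h import *
import pickle
from scipy.optimize import minimize
np.set_printoptions(precision=4,suppress=True)
K=8
def layers(f,p,win,z0=.1):
    x0,y0,w,h=win;x,y,yaw=p
    c,s=np.cos(yaw),np.sin(yaw)
    W=lambda a,b,z:proj(f,(x+c*a-s*b,y+s*a+c*b,z0+z))
    L=np.zeros((h*K,w*K),np.uint8)
    pix=lambda P:np.round((np.array(P)-[x0,y0]+.5)*K*16-8).astype(np.int32)
    def fill(P,v):cv2.fillConvexPoly(L,cv2.convexHull(pix(P)),v,shift=4)
    an=np.linspace(0,2*np.pi,40)
    D=lambda z:[W(.02*np.cos(t),.02*np.sin(t),z) for t in an]
    fill(D(0)+D(.006),1)
    r=.013;cs=[(r,r),(-r,r),(-r,-r),(r,-r)]
    o=-np.array(f["R"]).T@np.array(f["t"])
    for i in range(4):
        a,b=cs[i],cs[(i+1)%4];n=np.array([a[0]+b[0],a[1]+b[1]]);n=np.array([c*n[0]-s*n[1],s*n[0]+c*n[1]])
        if n@(o[:2]-[x,y])>0: fill([W(*a,.006),W(*b,.006),W(*b,.076),W(*a,.076)],2+i)
    fill([W(*a,.076) for a in cs],6)
    return L
def cost(f,p,win,z0=.1,full=False):
    x0,y0,w,h=win;L=layers(f,p,win,z0)
    A=[]
    for v in range(7):
        m=cv2.resize((L==v).astype(np.float32),(w,h),interpolation=cv2.INTER_AREA);A.append(cv2.GaussianBlur(m,(0,0),.7).ravel())
    A=np.array(A).T;I=cv2.cvtColor(f["color"],cv2.COLOR_RGB2GRAY)[y0:y0+h,x0:x0+w].astype(float).ravel()
    k=A.sum(0)>.5;q,*_=np.linalg.lstsq(A[:,k],I,rcond=None)
    return np.mean((A[:,k]@q-I)**2)
def fitd(T,S,wt,ws,x0,z0=.1,use=(1,1)):
    out=[]
    for yaw in np.arange(-.8,.8,.2):
        c=lambda p:use[0]*cost(T,(p[0]/100,p[1]/100,p[2]/3),wt,z0)+use[1]*cost(S,(p[0]/100,p[1]/100,p[2]/3),ws,z0)
        r=minimize(c,[x0[0]*100,x0[1]*100,yaw*3],method="Nelder-Mead",options=dict(initial_simplex=np.array([x0[0]*100,x0[1]*100,yaw*3])+np.array([[0,0,0],[.4,0,0],[0,.4,0],[0,0,.4]]),maxiter=120))
        out.append((round(r.fun,2),*(r.x/[100,100,3])))
    return sorted(out)
if __name__=="__main__":
    F=pickle.load(open("F2.pkl","rb"));T,S=F["top"],F["scene"]
    wt=(257,208,26,26);ws=(372,184,26,34)
    for u in((1,1),(1,0),(0,1)):
        for o in fitd(T,S,wt,ws,(.5206,.2296),.1,u)[:3]:print(u,np.array(o))
E
time python3 drv.py
```

```text
(1, 1) [308.37     0.5233   0.2287   0.1094]
(1, 1) [308.47     0.5233   0.2286   0.1142]
(1, 1) [308.5      0.5233   0.2288   0.111 ]
(1, 0) [41.11    0.5226  0.229  -0.2166]
(1, 0) [41.11    0.5228  0.2289 -0.2302]
(1, 0) [41.25    0.5226  0.229  -0.2194]
(0, 1) [248.43     0.5247   0.2284   0.1539]
(0, 1) [248.44     0.5246   0.2284   0.154 ]
(0, 1) [248.61     0.5245   0.2282   0.3498]
real	0m8.744s
user	0m10.526s
sys	0m3.512s
```

```bash
python3 - <<'E'
s=open("drv.py").read()
s=s.replace("    an=np.linspace","    rc=[(.5206,.2296)]\n    c2,s2=np.cos(-.146),np.sin(-.146)\n    L[:]=7;fill([proj(f,(.5206+c2*a-s2*b,.2296+s2*a+c2*b,.1)) for a,b in((.045,.045),(-.045,.045),(-.045,-.045),(.045,-.045))],0)\n    an=np.linspace").replace("range(7)","range(8)")
open("drv.py","w").write(s)
E
python3 drv.py; python3 - <<'E'
from drv import *
F=pickle.load(open("F2.pkl","rb"));T,S=F["top"],F["scene"]
wt=(257,208,26,26);ws=(372,184,26,34)
for y in np.arange(-.8,.8,.1):
    b=[min(cost(f,(.5226+dx,.229+dy,y),w) for dx in np.arange(-.003,.0031,.001) for dy in np.arange(-.003,.0031,.001)) for f,w in((T,wt),(S,ws))]
    print(round(y,2),np.round(b,1))
E
```

```text
(1, 1) [116.31     0.524    0.2285  -1.4636]
(1, 1) [116.37     0.524    0.2286   0.1073]
(1, 1) [116.55     0.524    0.2286   0.1036]
(1, 0) [34.96    0.5226  0.2288 -0.2354]
(1, 0) [35.34    0.5225  0.2289 -0.1634]
(1, 0) [35.42    0.5226  0.229  -0.2193]
(0, 1) [45.55    0.5257  0.2285  0.1442]
(0, 1) [45.65    0.5258  0.2285  0.1496]
(0, 1) [45.68    0.5259  0.2285  0.1529]
-0.8 [ 55.6 184.6]
-0.7 [ 48.1 218.4]
-0.6 [ 44.9 237.7]
-0.5 [ 41.5 237.8]
-0.4 [ 38.2 222.5]
-0.3 [ 36.7 191.7]
-0.2 [ 36.1 153.2]
-0.1 [ 36.3 110.4]
-0.0 [37.9 71.9]
0.1 [38.5 51.7]
0.2 [40.6 50.2]
0.3 [42.6 56. ]
0.4 [45.6 48.8]
0.5 [47.5 68.6]
0.6 [ 50.1 109.7]
0.7 [ 52.2 154.6]
```

```bash
python3 -c "
from h import *
print(monitor.get_state()['t'],rel((.524,.2287,.26),1.62))"
```

```text
6.275 [ 2.77780e+01 -2.59623e+02 -1.70320e+01 -1.00000e-03  1.00000e-03
 -2.00100e+00]
```

Emit:
move_arm([
  [28, -260, -17, 0, 0, -2.0],
  [28, -260, -17, 0, 0, -2.0],
  [28, -260, -17, 0, 0, -2.0],
  [28, -260, -17, 0, 0, -2.0],
  [28, -260, -17, 0, 0, -2.0],
  [28, -260, -17, 0, 0, -2.0],
  [28, -260, -17, 0, 0, -2.0],
  [28, -260, -17, 0, 0, -2.0],
  [28, -260, -17, 0, 0, -2.0],
  [28, -260, -17, 0, 0, -2.0],
  [28, -260, -17, 0, 0, -2.0],
  [28, -260, -17, 0, 0, -2.0],
  [28, -260, -17, 0, 0, -2.0],
  [28, -260, -17, 0, 0, -2.0],
], claw=1)

```text
t: 8.02
tcp_pos: [0.5236, 0.2298, 0.2602]
eef_rot: [0.69, 0.724, -0.0, -0.0]
force: [-0.3, -0.0, -1.3]
grip_width: 0.0854
grasp_force: 0.0
```

```bash
python3 -c "
from h import *
s=monitor.get_state();print(s['t'],rel((.524,.2287,.13),1.62),s['tcp_pos'])"
```

```text
8.025 [-1.06600e+00  3.64000e-01  1.30158e+02 -0.00000e+00  0.00000e+00
 -2.00000e-03] [0.52362017 0.2297554  0.26015832]
```

Emit:
move_arm([
  [-1, 0, 40, 0, 0, 0],
  [-1, 0, 75, 0, 0, 0],
  [-1, 0, 105, 0, 0, 0],
  [-1, 0, 122, 0, 0, 0],
  [-1, 0, 130, 0, 0, 0],
  [-1, 0, 130, 0, 0, 0],
])

```text
t: 8.78
tcp_pos: [0.5238, 0.2289, 0.1306]
eef_rot: [0.69, 0.724, 0.0, 0.0]
force: [-0.3, -0.8, 0.3]
grip_width: 0.0851
grasp_force: 0.0
```

Emit:
move_arm([
  [0, 0, 0, 0, 0, 0],
  [0, 0, 0, 0, 0, 0],
  [0, 0, 0, 0, 0, 0],
  [0, 0, 0, 0, 0, 0],
  [0, 0, 0, 0, 0, 0],
  [0, 0, 0, 0, 0, 0],
], claw=0, squeeze=60)

```text
t: 9.52
tcp_pos: [0.5239, 0.2289, 0.131]
eef_rot: [0.69, 0.724, 0.0, 0.0]
force: [-1.3, -0.4, 5.2]
grip_width: 0.0262
grasp_force: 55.5
```

Emit:
move_arm([
  [0, 0, -20, 0, 0, 0],
  [0, 0, -50, 0, 0, 0],
  [0, 0, -85, 0, 0, 0],
  [0, 0, -120, 0, 0, 0],
  [0, 0, -140, 0, 0, 0],
  [0, 0, -140, 0, 0, 0],
])

```text
t: 10.28
tcp_pos: [0.5242, 0.2291, 0.2715]
eef_rot: [0.69, 0.724, 0.001, 0.001]
force: [1.0, 0.5, -2.1]
grip_width: 0.0261
grasp_force: 55.0
```

```bash
python3 - <<'E'
from h import *
s=monitor.get_state();print(s['t'],s['force'],s['grip_width'],s['tcp_pos'])
f=eyes.grab_frame("scene");print(proj(f,s['tcp_pos']),proj(f,s['tcp_pos']-[0,0,.11]))
c=proj(f,s['tcp_pos']-[0,0,.06]).astype(int);g=eyes.grab_frame("top")
cv2.imwrite("pics/m4.png",np.hstack([tile(f,c[0]-25,c[1]-35,50,75,8,5),tile(g,*(proj(g,s['tcp_pos']).astype(int)-[25,35]),50,75,8,5)]))
E
```

```text
10.275 [ 1.03849533  0.51272833 -2.11227494] 0.02608997126389903 [0.52422931 0.2290663  0.27146558]
[396.22569486 159.2892052 ] [388.46077672 193.42896564]
```

View pics/m4.png

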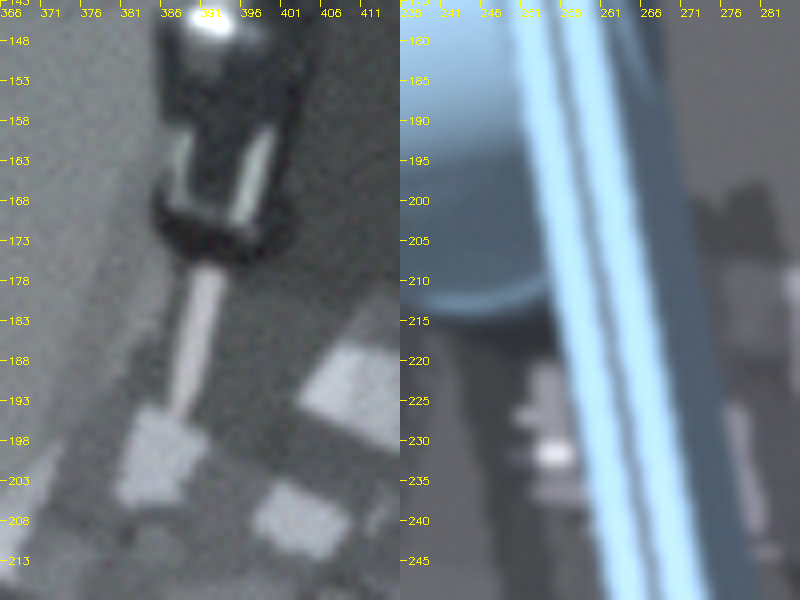

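```bash
cat > fit2.py <<'E'
from fit import *
T5=lambda u,v:np.array([410+(u+.5)/5-.5,170+(v+.5)/5-.5]);S5=lambda u,v:np.array([185+(u+.5)/5-.5,115+(v-300+.5)/5-.5])
ob2=[(T,(.069,.082,.066),T5(83,38)),(T,(.069,-.082,.066),T5(365,142)),(T,(-.065,.082,.066),T5(8,262)),
(S,(-.065,-.082,.066),S5(250,417)),(S,(.069,-.082,.066),S5(55,507)),(S,(-.065,.082,.066),S5(390,565)),(T,(-.035,0,.079),T5(165,252))]
f=lambda p:np.concatenate([proj(fr,bx(p,P))-q for fr,P,q in ob2])
r=least_squares(f,[.55,-.24,-.38]);b=r.x;print(b,r.fun.reshape(-1,2).round(1).tolist())
sc=bx(b,(-.035,0,.079));print("screw",sc, proj(S,sc))
E
python3 fit2.py|tail -2; python3 -c "
from h import *
print(rel((.528,-.2285,.26),1.19))"
```

```text
[ 0.5599 -0.2417 -0.3695] [[-0.2, -0.8], [0.4, -0.9], [-1.4, -0.9], [0.1, -0.9], [-0.6, -0.9], [1.0, -1.0], [0.6, 0.8]]
screw [ 0.5273 -0.2291  0.079 ] [239.2495 152.163 ]
[-4.56977e+02 -1.73890e+01  9.16000e+00 -2.00000e-03  1.00000e-03
  4.30000e-01]
```

Emit:
move_arm([
  [-50, 0, 0, 0, 0, 0.1],
  [-110, -5, 3, 0, 0, 0.2],
  [-170, -8, 5, 0, 0, 0.3],
  [-230, -10, 9, 0, 0, 0.43],
  [-290, -12, 9, 0, 0, 0.43],
  [-350, -14, 9, 0, 0, 0.43],
  [-410, -16, 9, 0, 0, 0.43],
  [-457, -17, 9, 0, 0, 0.43],
  [-457, -17, 9, 0, 0, 0.43],
  [-457, -17, 9, 0, 0, 0.43],
  [-457, -17, 9, 0, 0, 0.43],
  [-457, -17, 9, 0, 0, 0.43],
])

```text
t: 11.88
tcp_pos: [0.5291, -0.2271, 0.2613]
eef_rot: [0.828, 0.561, 0.0, -0.0]
force: [0.0, 0.4, -1.9]
grip_width: 0.0261
grasp_force: 55.1
```

```bash
python3 - <<'E'
from h import *
import pickle
s=monitor.get_state();print(s['t'],s['force'],s['grip_width'],s['tcp_pos'],s['joints'])
f=eyes.grab_frame("scene");t=s['tcp_pos']-[0,0,.111];print("tip pred",proj(f,t),"+x",proj(f,t+[.01,0,0])-proj(f,t),"+y",proj(f,t+[0,.01,0])-proj(f,t))
g=eyes.grab_frame("top");print(proj(g,t))
pickle.dump(dict(scene=f,top=g),open("F3.pkl","wb"))
c=proj(f,t).astype(int);im=f["color"][c[1]-45:c[1]+25,c[0]-30:c[0]+35,::-1].astype(float)/255
im=(np.clip(im,0,1)**.6*255).astype(np.uint8);print(c)
im=cv2.resize(im,None,fx=8,fy=8,interpolation=cv2.INTER_CUBIC)
for k in range(0,65,5):cv2.putText(im,str(c[0]-30+k),(k*8,10),0,.33,(0,255,255))
for k in range(0,70,5):cv2.putText(im,str(c[1]-45+k),(0,k*8+8),0,.33,(0,255,255))
cv2.imwrite("pics/m5.png",im)
E
```

```text
11.875 [ 0.02658257  0.39035837 -1.91627366] 0.026114748456403554 [ 0.52907766 -0.22707412  0.26132774] [-5.99145590e-01  2.93497307e-01  1.44079478e+00  1.31945421e-04
  1.40743837e+00 -2.19946379e-01]
tip pred [235.74395019 133.60291412] +x [-2.28700374  1.98640285] +y [2.84416118 1.2086681 ]
[448.70729758 215.89441461]
[235 133]
```

View pics/m5.png

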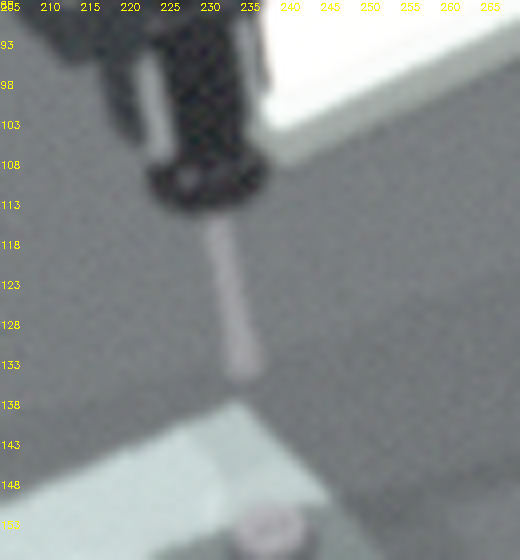

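```bash
python3 - <<'E'
from h import *
import pickle
np.set_printoptions(precision=4,suppress=True)
F=pickle.load(open("F3.pkl","rb"));S=F["scene"];s=monitor.get_state();P=s['tcp_pos']
for tp in((235.1,134.5),(235.1,134.0)):
    sc=atz(S,(238.4,152.9),.079);tip=atz(S,tp,P[2]-.111);print(sc,tip-P,P+sc-tip)
for y in(1.19,1.2): print(rel((.5275,-.2288,.21),y))
E
```

```text
[ 0.5311 -0.2292  0.079 ] [ 0.0041  0.0015 -0.111 ] [ 0.527  -0.2307  0.19  ]
[ 0.5311 -0.2292  0.079 ] [ 0.0024  0.0001 -0.111 ] [ 0.5287 -0.2293  0.19  ]
[-1.827 -1.044 51.512  0.     0.     0.001]
[-1.827 -1.044 51.512  0.     0.    -0.009]
```

Emit:
move_arm([
  [-2, -0.5, 20, 0, 0, 0],
  [-2, -0.5, 40, 0, 0, 0],
  [-2, -0.5, 55, 0, 0, 0],
  [-2, -0.5, 64, 0, 0, 0],
  [-2, -0.5, 68, 0, 0, 0],
  [-2, -0.5, 70, 0, 0, 0],
  [-2, -0.5, 71, 0, 0, 0],
  [-2, -0.5, 72, 0, 0, 0],
  [-2, -0.5, 73, 0, 0, 0],
  [-2, -0.5, 73, 0, 0, 0],
])

```text
t: 13.22
tcp_pos: [0.5277, -0.23, 0.1883]
eef_rot: [0.828, 0.56, 0.0, -0.0]
force: [0.7, -1.1, -0.9]
grip_width: 0.0257
grasp_force: 55.1
```

Emit:
move_arm([
  [0, 0, 1, 0, 0, 0],
  [0, 0, 2, 0, 0, 0],
  [0, 0, 3, 0, 0, 0],
  [0, 0, 4, 0, 0, 0],
  [0, 0, 4, 0, 0, 0],
])

```text
t: 13.85
tcp_pos: [0.5278, -0.23, 0.1844]
eef_rot: [0.828, 0.56, 0.0, -0.0]
force: [0.2, 2.0, -0.6]
grip_width: 0.0258
grasp_force: 55.3
```

Emit:
move_arm([
  [0, 0, 1, 0, 0, 0],
  [0, 0, 2, 0, 0, 0],
  [0, 0, 3, 0, 0, 0],
  [0, 0, 3, 0, 0, 0],
])

```text
t: 14.35
tcp_pos: [0.5279, -0.2301, 0.1815]
eef_rot: [0.828, 0.56, 0.0, 0.0]
force: [-0.6, 1.8, 3.3]
grip_width: 0.0258
grasp_force: 55.6
```

Emit:
move_arm([
  [0, 0, 1, 0, 0, 0],
  [0, 0, 2, 0, 0, 0],
  [0, 0, 3, 0, 0, 0],
  [0, 0, 3, 0, 0, 0],
])

```text
t: 14.85
tcp_pos: [0.5279, -0.2302, 0.1787]
eef_rot: [0.828, 0.56, 0.0, 0.0]
force: [-0.3, 2.2, 6.4]
grip_width: 0.0257
grasp_force: 55.6
```

```bash
python3 - <<'E'
from h import *
s=monitor.get_state();print(s['force'],s['moment'],s['tcp_pos'])
f=eyes.grab_frame("scene");im=f["color"][90:170,200:270,::-1]
im=(np.clip(im/255.,0,1)**.6*255).astype(np.uint8)
cv2.imwrite("pics/m6.png",cv2.resize(im,None,fx=7,fy=7,interpolation=cv2.INTER_CUBIC))
E
```

```text
[-0.31362695  2.20968772  6.40220065] [0.53095151 0.18783719 0.01899164] [ 0.52789499 -0.23018839  0.17870061]
```

View pics/m6.png

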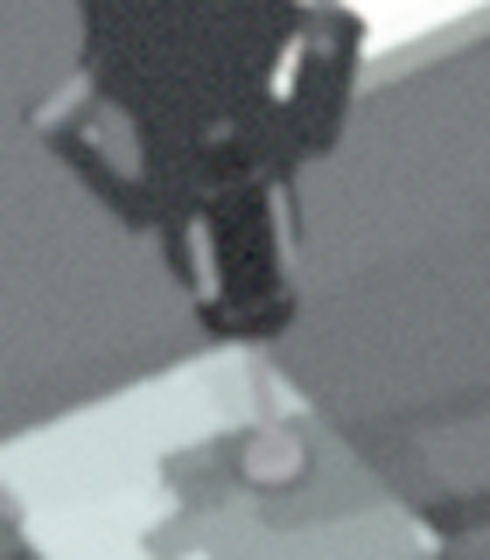

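Emit:
move_arm([
  [0, 0, 0.5, 0, 0, 0.08],
  [0, 0, 0.5, 0, 0, 0.16],
  [0, 0, 0.5, 0, 0, 0.24],
  [0, 0, 0.5, 0, 0, 0.32],
  [0, 0, 0.5, 0, 0, 0.4],
  [0, 0, 0.5, 0, 0, 0.4],
])

```text
t: 15.65
tcp_pos: [0.528, -0.2305, 0.1784]
eef_rot: [0.923, 0.384, 0.0, 0.001]
force: [-0.2, 1.8, 7.6]
grip_width: 0.0258
grasp_force: 55.5
```

```bash
python3 -c "
from h import *
s=monitor.get_state();print(s['force'],s['moment'],s['tcp_pos'])"
```

```text
[-0.20042518  1.76023981  7.58829883] [0.26990426 0.19758041 0.07167466] [ 0.52799416 -0.230484    0.17842892]
```

Emit:
move_arm([
  [0, 0, 0, 0, 0, 0.08],
  [0, 0, 0, 0, 0, 0.16],
  [0, 0, 0, 0, 0, 0.24],
  [0, 0, 0, 0, 0, 0.32],
  [0, 0, 0, 0, 0, 0.4],
  [0, 0, 0, 0, 0, 0.48],
  [0, 0, 0, 0, 0, 0.56],
  [0, 0, 0, 0, 0, 0.64],
  [0, 0, 0, 0, 0, 0.7],
  [0, 0, 0, 0, 0, 0.7],
])

```text
t: 16.9
tcp_pos: [0.5279, -0.2299, 0.1783]
eef_rot: [0.999, 0.045, 0.0, -0.0]
force: [-1.1, 2.5, 6.8]
grip_width: 0.0259
grasp_force: 55.5
```

```bash
python3 -c "
from h import *
s=monitor.get_state();print(s['force'],s['moment'],s['tcp_pos'],s['joints'])"
```

```text
[-1.11347705  2.48168409  6.80288117] [ 0.74512072  0.16764213 -0.0512789 ] [ 0.52787214 -0.22985553  0.17828095] [-6.04566592e-01  3.53296107e-01  1.56492643e+00  4.09570601e-04
  1.22307183e+00  8.76885203e-01]
```

Emit:
move_arm([
  [0, 0, 0, 0, 0, 0.08],
  [0, 0, 0, 0, 0, 0.16],
  [0, 0, 0, 0, 0, 0.24],
  [0, 0, 0, 0, 0, 0.32],
  [0, 0, 0, 0, 0, 0.4],
  [0, 0, 0, 0, 0, 0.45],
  [0, 0, 0, 0, 0, 0.45],
])

```text
t: 17.77
tcp_pos: [0.5281, -0.2298, 0.1784]
eef_rot: [0.984, -0.179, 0.0, -0.0]
force: [-0.8, 3.3, 6.4]
grip_width: 0.0258
grasp_force: 55.6
```

```bash
python3 -c "
from h import *
s=monitor.get_state();print(s['force'],s['moment'],s['tcp_pos'],s['eef_rot'])"
```

```text
[-0.79185862  3.32453299  6.39389293] [0.65981638 0.07588104 0.03938792] [ 0.52806628 -0.22984256  0.17835632] [ 9.83780961e-01 -1.79373339e-01  4.50352272e-04 -1.52165844e-04]
```

Emit:
move_arm([
  [0, 0, 0, 0, 0, 0.06],
  [0, 0, 0, 0, 0, 0.12],
  [0, 0, 0, 0, 0, 0.18],
  [0, 0, 0, 0, 0, 0.18],
])

```text
t: 18.27
tcp_pos: [0.5284, -0.2305, 0.1786]
eef_rot: [0.964, -0.267, 0.001, 0.0]
force: [0.5, 1.1, 7.1]
grip_width: 0.026
grasp_force: 55.5
```

```bash
python3 -c "
from h import *
s=monitor.get_state();print(s['force'],s['moment'],s['tcp_pos'],Ro.from_quat(s['eef_rot']).apply([1,0,0]))"
```

```text
[0.52446794 1.11737609 7.05290701] [ 0.34808503 -0.08951023  0.02836249] [ 0.52840713 -0.23046689  0.178586  ] [ 0.85726534 -0.51487023  0.00218773]
```

Emit:
move_arm([
  [0, 0, 0, 0, 0, 0.05],
  [0, 0, 0, 0, 0, 0.1],
  [0, 0, 0, 0, 0, 0.12],
  [0, 0, 0, 0, 0, 0.12],
])

```text
t: 18.77
tcp_pos: [0.5285, -0.2304, 0.1786]
eef_rot: [0.946, -0.324, 0.001, 0.0]
force: [-0.1, 1.4, 7.1]
grip_width: 0.026
grasp_force: 54.7
```

```bash
python3 -c "
from h import *
s=monitor.get_state();print(s['force'],s['moment'],s['tcp_pos'],Ro.from_quat(s['eef_rot']).apply([1,0,0]),s['joint_torque'][5])"
```

```text
[-0.09238549  1.41447678  7.05245545] [ 0.40406449 -0.11264378  0.10215305] [ 0.52846526 -0.23042982  0.17859277] [ 0.78987268 -0.6132668   0.00223355] 0.18166189547628164
```

Emit:
move_arm([
  [0, 0, 0, 0, 0, 0.05],
  [0, 0, 0, 0, 0, 0.1],
  [0, 0, 0, 0, 0, 0.1],
])

```text
t: 19.15
tcp_pos: [0.5285, -0.2305, 0.1786]
eef_rot: [0.929, -0.371, 0.001, 0.0]
force: [0.8, 1.3, 6.5]
grip_width: 0.026
grasp_force: 54.9
```

```bash
python3 -c "
from h import *
s=monitor.get_state();print(s['force'],s['moment'],s['tcp_pos'],Ro.from_quat(s['eef_rot']).apply([1,0,0]),s['joint_torque'][5])
f=eyes.grab_frame('scene');im=f['color'][100:165,205:270,::-1]
im=(np.clip(im/255.,0,1)**.6*255).astype(np.uint8)
cv2.imwrite('pics/m7.png',cv2.resize(im,None,fx=8,fy=8,interpolation=cv2.INTER_CUBIC))
"
```

```text
[0.84427203 1.26781671 6.52052123] [ 0.33541    -0.12729081  0.14897815] [ 0.5284582  -0.23054449  0.17860291] [ 0.72455996 -0.68920776  0.00235102] 0.3623131290078163
```

View pics/m7.png

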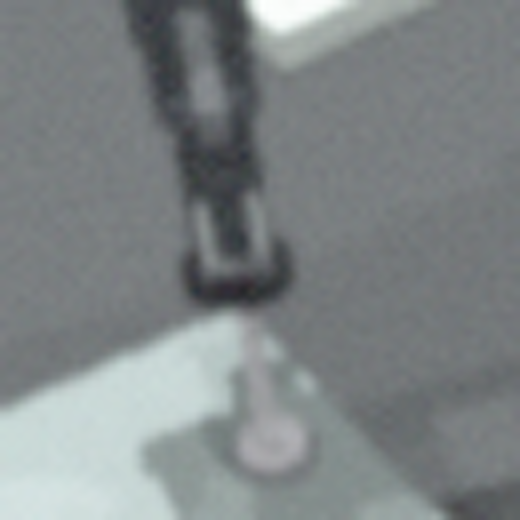

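Emit:
move_arm([
  [0, 0, 0, 0, 0, -0.1],
  [0, 0, 0, 0, 0, -0.15],
  [0, 0, -2, 0, 0, -0.15],
  [0, 0, -4, 0, 0, -0.15],
  [0, 0, -6, 0, 0, -0.15],
  [0, 0, -8, 0, 0, -0.15],
  [0, 0, -10, 0, 0, -0.15],
  [0, 0, -14, 0, 0, -0.15],
  [0, 0, -25, 0, 0, -0.15],
  [0, 0, -50, 0, 0, -0.15],
  [0, 0, -80, 0, 0, -0.15],
  [0, 0, -80, 0, 0, -0.15],
])

```text
t: 20.7
tcp_pos: [0.5288, -0.2308, 0.2611]
eef_rot: [0.954, -0.3, 0.003, 0.001]
force: [0.7, -0.7, -0.9]
grip_width: 0.0256
grasp_force: 57.3
```

```bash
python3 - <<'E'
from h import *
s=monitor.get_state();print(s['t'],s['force'],s['tcp_pos'],s['grip_width'])
f=eyes.grab_frame("scene");im=f["color"][88:168,205:275,::-1]
im=(np.clip(im/255.,0,1)**.8*255).astype(np.uint8)
t=s['tcp_pos']-[0,0,.111];print(proj(f,t))
cv2.imwrite("pics/m8.png",cv2.resize(im,None,fx=7,fy=7,interpolation=cv2.INTER_CUBIC))
E
```

```text
20.7 [ 0.67649211 -0.74883628 -0.89425008] [ 0.52882641 -0.23080901  0.26105636] 0.025605936730523183
[234.75836237 133.18047379]
```

View pics/m8.png

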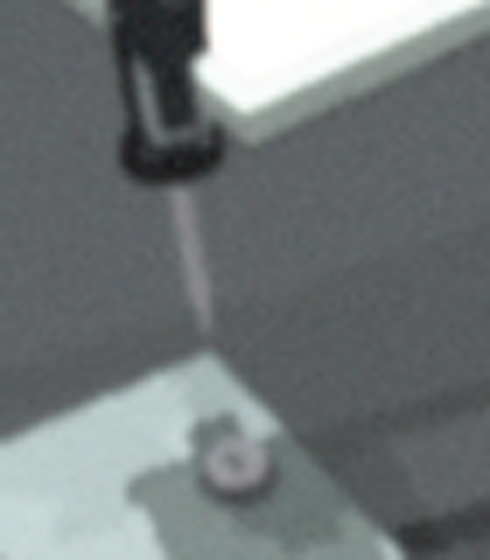

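```bash
python3 - <<'E'
from h import *
print(rel((.5225,.2293,.275),1.62))
E
```

```text
[-2.67841e+02 -3.73477e+02 -1.65750e+01  3.00000e-03 -1.00000e-03
 -2.23000e+00]
```

Emit:
move_arm([
  [-20, -28, -16, 0, 0, -0.15],
  [-50, -70, -16, 0, 0, -0.3],
  [-80, -112, -16, 0, 0, -0.45],
  [-110, -153, -16, 0, 0, -0.6],
  [-140, -195, -16, 0, 0, -0.75],
  [-170, -237, -16, 0, 0, -0.9],
  [-200, -279, -16, 0, 0, -1.05],
  [-230, -320, -16, 0, 0, -1.2],
  [-260, -362, -16, 0, 0, -1.35],
  [-268, -373, -16, 0, 0, -1.5],
  [-268, -373, -16, 0, 0, -1.65],
  [-268, -373, -16, 0, 0, -1.8],
  [-268, -373, -16, 0, 0, -1.95],
  [-268, -373, -16, 0, 0, -2.1],
  [-268, -373, -16, 0, 0, -2.23],
  [-268, -373, -16, 0, 0, -2.23],
  [-268, -373, -16, 0, 0, -2.23],
])

```text
t: 22.88
tcp_pos: [0.5215, 0.2291, 0.273]
eef_rot: [0.69, 0.723, -0.001, -0.0]
force: [-0.4, 0.4, -2.5]
grip_width: 0.026
grasp_force: 57.3
```

```bash
python3 - <<'E'
from h import *
s=monitor.get_state();print(s['t'],rel((.5225,.2293,.275),1.62),s['tcp_pos'])
f=eyes.grab_frame("scene");t=s['tcp_pos']-[0,0,.111];print("tip pred",proj(f,t),"hole",proj(f,(.5206,.2296,.1)))
cv2.imwrite("pics/m9.png",tile(f,355,165,65,72,8,5))
E
```

```text
22.875 [ 0.174  1.048 -1.983 -0.002  0.    -0.003] [0.52145859 0.22907649 0.27301882]
tip pred [388.97488853 192.52765894] hole [385.50971864 209.02478192]
```

View pics/m9.png

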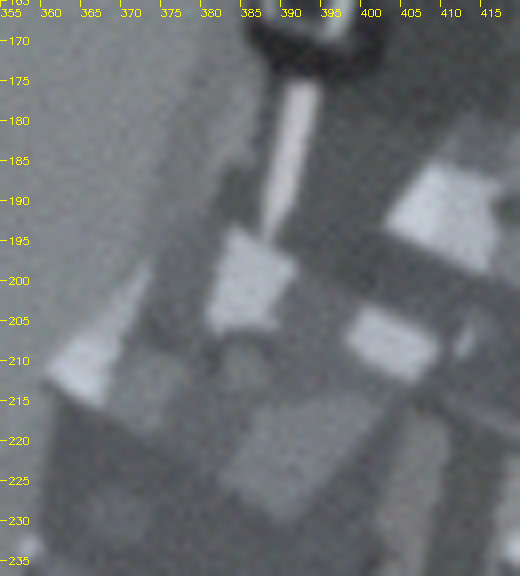

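Emit:
move_arm([
  [0, 1, 30, 0, 0, 0],
  [0, 1, 52, 0, 0, 0],
  [0, 1, 65, 0, 0, 0],
  [0, 1, 72, 0, 0, 0],
  [0, 1, 80, 0, 0, 0],
  [0, 1, 80, 0, 0, 0],
])

```text
t: 23.68
tcp_pos: [0.5228, 0.2292, 0.1936]
eef_rot: [0.69, 0.724, -0.0, -0.0]
force: [-1.0, 1.0, -1.3]
grip_width: 0.0257
grasp_force: 57.3
```

Tip is 18 mm into the hole with no resistance. I'll keep lowering it.

Emit:
move_arm([
  [0, 0, 15, 0, 0, 0],
  [0, 0, 30, 0, 0, 0],
  [0, 0, 45, 0, 0, 0],
  [0, 0, 55, 0, 0, 0],
  [0, 0, 60, 0, 0, 0],
  [0, 0, 61, 0, 0, 0],
  [0, 0, 62, 0, 0, 0],
  [0, 0, 62, 0, 0, 0],
])

```text
t: 24.68
tcp_pos: [0.5231, 0.2293, 0.1322]
eef_rot: [0.69, 0.724, 0.0, 0.0]
force: [-0.5, 0.2, -1.2]
grip_width: 0.0253
grasp_force: 57.3
```

Emit:
move_arm([
  [0, 0, 0.5, 0, 0, 0],
  [0, 0, 1, 0, 0, 0],
  [0, 0, 1.5, 0, 0, 0],
  [0, 0, 1.5, 0, 0, 0],
])

```text
t: 25.18
tcp_pos: [0.523, 0.2293, 0.131]
eef_rot: [0.69, 0.724, 0.0, 0.0]
force: [-2.1, -0.5, 5.1]
grip_width: 0.0255
grasp_force: 58.0
```

Guard is on the rack (the force rose). Now I'll release the driver, lift, and move clear.

Emit:
move_arm([
  [0, 0, 0, 0, 0, 0],
  [0, 0, 0, 0, 0, 0],
  [0, 0, 0, 0, 0, 0],
  [0, 0, 0, 0, 0, 0],
  [0, 0, 0, 0, 0, 0],
  [0, 0, -15, 0, 0, 0],
  [0, 0, -40, 0, 0, 0],
  [0, 0, -80, 0, 0, 0],
  [0, 0, -130, 0, 0, 0],
  [-60, 0, -140, 0, 0, 0],
  [-120, -60, -140, 0, 0, 0],
  [-180, -120, -140, 0, 0, 0],
  [-220, -150, -140, 0, 0, 0],
  [-220, -150, -140, 0, 0, 0],
], claw=1)

```text
t: 26.92
tcp_pos: [0.382, 0.0007, 0.2715]
eef_rot: [0.69, 0.724, 0.0, 0.001]
force: [0.3, -0.1, -0.3]
grip_width: 0.0855
grasp_force: 0.0
```

```bash
python3 - <<'E'
from h import *
s=monitor.get_state();print(s['t'],s['tcp_pos'],s['grip_width'])
S=eyes.grab_frame("scene");T=eyes.grab_frame("top")
def lo(f,x,y):
    im=f["color"][y:y+75,x:x+100,::-1];return cv2.resize((np.clip(im/255.,0,1)**1.0*255).astype(np.uint8),None,fx=4,fy=4,interpolation=cv2.INTER_CUBIC)
cv2.imwrite("pics/m10.png",np.vstack([np.hstack([lo(T,400,170),lo(T,240,195)]),np.hstack([lo(S,185,110),lo(S,340,170)])]))
E
```

```text
26.925 [0.3820384  0.00070665 0.271487  ] 0.08553175409641081
```

View pics/m10.png

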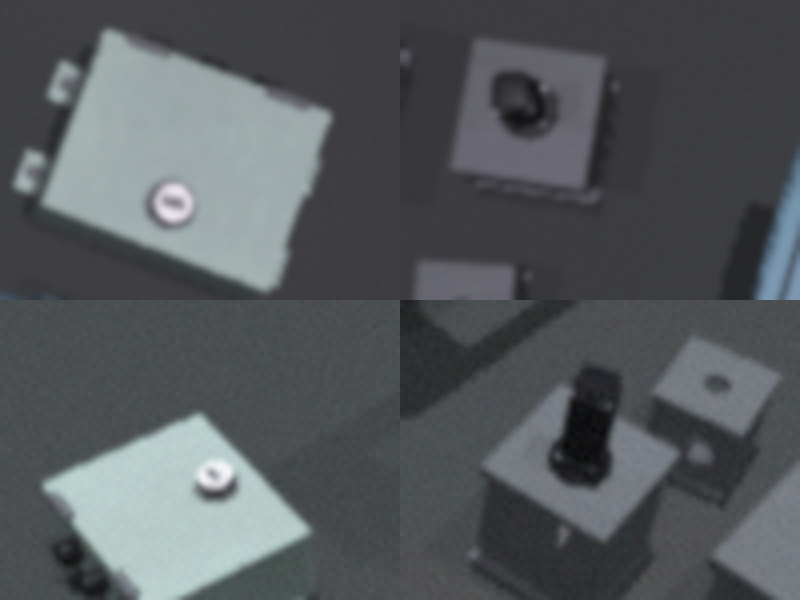

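The last picture shows the cover shut and the screw standing up, with its slot turned to about across the box at (172,202) in the top crop. The driver is upright in the medium rack.

```bash
python3 -c "
from rig import workorder;print(workorder.close_job())"
```

```text
the job is handed in; nothing more can be done
None
```

I closed the cover, turned the screw clockwise to its stop (seen in the pictures as sprung back up and locked), hung the screwdriver back upright in its rack, and handed the job in at about 27 s; the hand-in returned no verdict.

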